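# Draw the grit tray out from under the sharpening machine with the hook

### The job

Pick up the pull hook from the rubber mat, drop its prong into the red eye of the green grit tray under the sharpening machine, and draw the tray straight out until you feel it press firmly on the spring stop hidden inside the machine; never yank, and do not touch the tray with the gripper. Then unhook without pushing the tray back in, and lay the hook back down gently on its mat. Leave the knife, jar and bottle alone and keep the tray flat on the bench.

Things in the scene. Friction and masses are not known exactly. Their poses are not given: they have to be found in the camera images.
- hook_grip (a point): Loose pull hook (0.2 kg) lying on the mat; middle of its wooden handle, 24 mm above its underside. Handle 98 mm long (x), 24 mm wide (y), 30 mm high, between yellow end caps 42 mm square, 12 mm thick. x points along the handle to the prong, z up. A 7 mm rod leaves the front cap, cranks up to 28 mm above this point, runs forward and turns straight down: the prong, 140 mm ahead of this point.
- hook_tip (a point): Lower end of the hook's prong: vertical round steel, 7 mm diameter with a round end, about 40 mm long below the rod. It lies 140 mm ahead (x) of and 18 mm below hook_grip in the hook's own axes.
- tray_eye (a point): Centre of the tray's red eye: a level ring of 6 mm round red-painted steel, 14 mm clear inside, 27 mm outside, 30 mm above the bench, 35 mm in front of the tray's front wall on two bars. x points into the machine (the tray is drawn towards -x), z up.
- grinder: Fixed sharpening machine: grey hollow plinth 200 mm deep (x), 182 wide, 72 high, mouth for the tray 114 wide, 60 high; wheel and blue motor on top reach 245 mm. Origin: middle of the mouth at bench level; x into the machine, z up. A stop hidden inside is set differently each time: the tray meets it after 65 to 115 mm of travel.
- tray: Loose green grit tray, 150 mm long (x), 110 wide, 40 high, about 0.6 kg (weight and friction vary, dragging takes about 1 to 6 N), sliding on the bench, guided by the mouth with 2 mm to spare each side. Origin: centre of its underside. The hidden stop it meets is sprung, about 2 N per mm with 16 mm of give: press on it with 5 to 15 N beyond the dragging force; 25 N is too hard.
- mat: Fixed black rubber mat 300 mm (x) by 150 mm (y), 4 mm thick, on the bench, where the hook lies and must be laid again. Origin: centre of its underside, at bench level; z up.
- knife_mid (a point): Loose kitchen knife, 255 mm long (x), lying on a wooden board 300 x 120 x 12 mm; middle of the knife. Leave alone.
- jar_mid (a point): Loose amber jar, 60 mm diameter, 70 mm high, standing beside the tray's path; its middle. Leave alone.
- bottle_mid (a point): Loose blue bottle, 56 mm diameter, 110 mm high, on the other side of the tray's path; its middle. Leave alone.

How it is judged:
On the way, in this order (a step that is already met when the one before it is completed fails the run):
1. the hook's prong stands in the tray's eye, at least 5 mm below the eye's centre (z of hook_tip in the frame of tray_eye below -0.005 m and horizontal distance between hook_tip and tray_eye below 0.01 m), for 0.2 s.
2. the tray, drawn by the hook, presses on the hidden stop with more than 4 N (all of step 1 and contact force between tray and stop above 4 N), for 0.2 s.
3. the hook is out of the eye, the tray still out at its stop (z of hook_tip in the frame of tray_eye above 0.003 m and x of tray_eye in the frame of stop between -0.195 and -0.173 m), for 0.1 s.
At the end, for the whole second after the job is handed in: The tray is still drawn out against its stop (no more than about 6 mm pushed back in from it), the hook's handle lies on the rubber mat, released, and both are at rest (x of tray_eye in the frame of stop between -0.195 and -0.173 m and x of hook_grip in the frame of mat between -0.15 and 0.15 m and y of hook_grip in the frame of mat between -0.075 and 0.075 m and z of hook_grip in the frame of mat below 0.05 m and linear speed of each of hook, tray below 0.02 m/s); the robot touches nothing.
It fails at once if the gripper or arm touches the tray (contact force between any of the fingers, the arm and tray above 0.5 N).
It fails at once if the tray is yanked or forced: over 35 N between hook and tray, or over 25 N on the stop (contact force between hook and tray above 35 N or contact force between tray and stop above 25 N).
It fails at once if the tray is tipped more than 7 degrees (angle between tray_eye's own z axis and vertical above 0.12 rad).
It fails at once if the hook is dropped or banged on the mat (over 60 N) (contact force between hook and mat above 60 N).
It fails at once if the knife, jar or bottle is moved more than 20 mm (distance of any of knife_mid, jar_mid, bottle_mid from where it was at the start of the episode above 0.02 m).
It also fails if it takes over 72 s, if anything falls off the work surface, if the arm or the gripper's body presses on something with over 40 N, if the wrist force passes 120 N, or if a joint passes its speed limit or range.

### The arm

A 6-joint arm with a two-finger parallel gripper is mounted at the origin on the work surface. World frame = base frame: x ahead of the robot, y to its left, z up, the work surface at z = 0. Lengths are in m, angles in rad, forces in N, time in s.
With the tool pointing down it reaches from about 0.425 to 1.125 m from the base axis. Payload 14.9 kg.
Tool frame: the origin (TCP) lies between the finger pads; the fingertips stand 22 mm ahead of it and the grasp point (between the pads) lies 3 mm ahead of it (r.finger_overhang is the distance from the TCP to the fingertips, in m); z points along the fingers, x is the direction in which the jaws open and shut, and the axes are right-handed (so a half turn about z gives the same grasp; the last joint's range is limited). The gripper opens to 91 mm and grips with 3 to 60 N. Pads are 32 mm wide; open, the fingers measure 118 mm over their backs; the gripper's body (76 mm by 178 mm) begins 60 mm behind the grasp point.
Start: joints at [-1.152, 0.379, 1.734, -0, 1.028, -0.033], TCP at [0.306, -0.63, 0.236] pointing down, gripper open.
Joint ranges: [-2.77, 2.77], [-0.74, 2.19], [0, 2.66], [-1.06, 4.2], [0.31, 2.87], [-3.08, 3.08]. Speed limits (rad/s): [1.89, 1.89, 2.39, 3.14, 3.14, 3.14].

### API

Orientations are given as a unit quaternion [w, x, y, z].
In Python, from workcell import readout, imaging, ticket, r gives the robot as it stands. The module is installed in compiled form; this text tells all that it offers.
- The arm moves only by the tool apply_moves, never from a script. Its argument "commands" is one flat list of numbers, 7 for each row, row after row: the shift along the tool's x, y, z in mm, then the turn, a rotation vector about the tool's x, y, z in rad, then the closure, from 0 (fully open) to 1 (shut). In form: [dx, dy, dz, ax, ay, az, grip, dx, dy, dz, ax, ay, az, grip, ...]. A call has 1 to 20 rows; each row is the pose to reach, as a shift and turn from the pose commanded when the call began, along the tool's axes at that moment; what a row does not reach only later rows make up. A row lasts 1/12 s, in which the tool goes at most 41.7 mm and 7.16 degrees, less where a joint would pass 70% of its speed; a pose out of reach is approached as far as the arm can. A call with a gripper value outside its range is refused whole. The fingers move at their own pace and stop on an object; "grip_force" is the grip in N (left out, the last holds). Time passes only in rows, so rows that repeat a pose let the fingers close. It gives the time, the measured TCP pose, the force and the opening at its end, in the units of the state.
- readout.state(): the state, without advancing time (a new reading comes with each control period).
- imaging.read_camera(name): name is "side" or "top"; returns a dict with "image" (400x640x3 uint8, blue, green, red), "depth" (400x640 float32, m along the optical axis (not along the pixel's ray), 0 where there is no reading), "fx", "fy", "cx", "cy" (pixels), "dist" ([k1, k2, p1, p2, k3] as OpenCV has them; the pictures are not rectified), "world_to_cam" (4x4, takes a point from world to camera coordinates). Camera axes: x right, y up, looking along -z (the intrinsics and any distortion apply to the point x, -y, -z); pixel columns grow to the right and rows downward; lengths in m; the calibration is good to about 2 mm. A picture is of the moment at which its call begins.
- ticket.hand_in(): hands the job in, once; it reports no verdict.
The state is a dict: "time": time; "q": joint angles; "dq": joint speeds; "joint_torque": joint torques, N m; "ee_pos": TCP position; "tool_rot": TCP orientation; "contact_force": force on the tool from outside, world axes, zero at the start; "ft_torque": the same for the moment, N m; "gripper_width": finger opening in m.
Only numpy, scipy, OpenCV 4.12 (cv2) and the standard library are available. Lean on these libraries where they do the work, as an engineer would, in place of code of your own. Each camera call takes 0.05 s, during which the arm holds its last target.

## Working session

There is one attempt and no reset: what is moved stays moved. The work goes in short steps, Python scripts to look and compute and a tool call to move; the robot and the scene stay as the last step left them, time stands still between calls to the robot, and variables do not carry over. Pictures are saved under pics/ and viewed, and the job is handed in when it is done.

Besides the shell and the picture viewer there is one more tool, called after ">>>" as name(argument=value, ...) on one line, values as JSON. apply_moves: Moves the arm, as the interface text tells. Its arguments: {"type":"object","properties":{"commands":{"type":"array","items":{"type":"number"}},"grip_force":{"type":"number"}},"required":["commands"]}

```bash
mkdir -p pics; cat > h.py <<'E'
import numpy as np, cv2
from workcell import readout, imaging, ticket, r
def cap(name,tag):
    d=imaging.read_camera(name); cv2.imwrite(f'pics/{tag}.png',d['image']); np.save(f'pics/{tag}_d.npy',d['depth'])
    np.savez(f'pics/{tag}.npz',**{k:np.array(v) for k,v in d.items()}); return d
def load(tag): return dict(np.load(f'pics/{tag}.npz'))
def ray(d,u,v):
    K=np.array([[d['fx'],0,d['cx']],[0,d['fy'],d['cy']],[0,0,1]],float)
    p=cv2.undistortPoints(np.array([[[u,v]]],float),K,np.array(d['dist'],float))[0,0]
    T=np.linalg.inv(d['world_to_cam']); 
    return T[:3,3],T[:3,:3]@np.array([p[0],-p[1],-1.0])
def atz(d,u,v,z):
    o,k=ray(d,u,v); return o+k*(z-o[2])/k[2]
def atd(d,u,v):
    o,k=ray(d,u,v); return o+k*float(d['depth'][int(round(v)),int(round(u))])
def proj(d,P):
    T=d['world_to_cam']; p=T[:3,:3]@np.array(P,float)+T[:3,3]; q=np.array([[p[0],-p[1],-p[2]]])
    K=np.array([[d['fx'],0,d['cx']],[0,d['fy'],d['cy']],[0,0,1]],float)
    return cv2.projectPoints(q,np.zeros(3),np.zeros(3),K,np.array(d['dist'],float))[0].ravel()
def crop(tag,x0,y0,x1,y1,s,out):
    im=cv2.imread(f'pics/{tag}.png')[y0:y1,x0:x1]; im=cv2.resize(im,None,fx=s,fy=s,interpolation=cv2.INTER_CUBIC)
    for x in range((x0+9)//10*10,x1,10): cv2.line(im,((x-x0)*s,0),((x-x0)*s,6 if x%50 else 14),(255,255,255),1); (x%50==0) and cv2.putText(im,str(x),((x-x0)*s,26),0,.4,(255,255,255),1)
    for y in range((y0+9)//10*10,y1,10): cv2.line(im,(0,(y-y0)*s),(6 if y%50 else 14,(y-y0)*s),(255,255,255),1); (y%50==0) and cv2.putText(im,str(y),(16,(y-y0)*s),0,.4,(255,255,255),1)
    cv2.imwrite(f'pics/{out}.png',im)
E
python3 - <<'E'
from h import *
np.set_printoptions(precision=4,suppress=True)
s=readout.state(); print(s, r.finger_overhang)
for n in ('top','side'):
    d=cap(n,n+'0'); T=np.linalg.inv(d['world_to_cam']); print(n,d['fx'],d['cx'],d['cy'],d['dist'],T)
E
```

```text
{'time': 0.0, 'q': array([-1.1523,  0.3795,  1.7348,  0.    ,  1.0285, -0.0333]), 'dq': array([ 0.0019,  0.0023, -0.0002,  0.0002,  0.0006,  0.0002]), 'joint_torque': array([ -0.0009, -76.3736, -43.4374,   0.0649,   0.0425,  -0.0001]), 'ee_pos': array([ 0.3055, -0.6294,  0.2353]), 'tool_rot': array([-0.0003,  0.8475, -0.5307, -0.0005]), 'contact_force': array([0.0019, 0.7058, 0.4335]), 'ft_torque': array([ 0.048 ,  0.0067, -0.0267]), 'gripper_width': 0.09110378948240866} 0.022
top 371.1421119469908 316.3681825737656 199.11043756915166 [-0.0468  0.      0.      0.      0.    ] [[-0.0199  0.9898 -0.1407  0.5049]
 [-0.9997 -0.022  -0.0129 -0.0311]
 [-0.0159  0.1404  0.99    0.8877]
 [ 0.      0.      0.      1.    ]]
side 462.16760911300616 316.5080544217559 200.5714500719296 [-0.0653  0.      0.      0.      0.    ] [[-0.9146  0.2482 -0.3193  0.2837]
 [-0.4044 -0.5473  0.7327  0.8206]
 [ 0.0071  0.7992  0.601   0.7528]
 [ 0.      0.      0.      1.    ]]
```

View pics/top0.png

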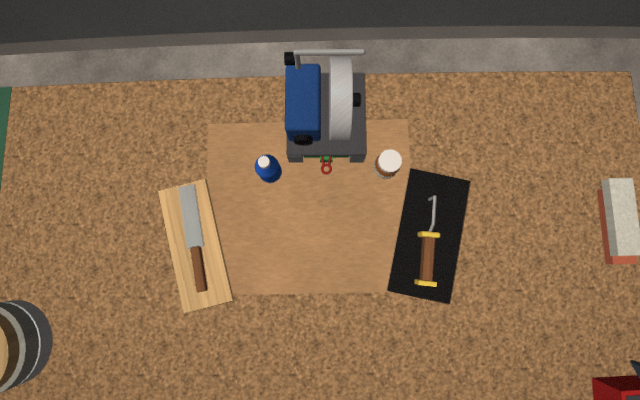

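View pics/side0.png

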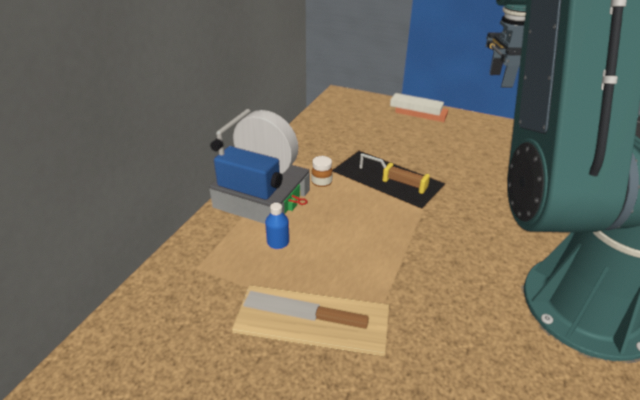

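The top view shows the hook at about (428,258), its prong near (432,198), and the red eye at about (326,168) between the bottle (267,168) and the jar (389,163). Next I'll enlarge these areas.

```bash
python3 - <<'E'
from h import *
crop('top0',380,160,480,310,4,'c1'); crop('top0',240,140,420,190,4,'c2'); crop('side0',250,140,450,220,4,'c3')
E
```

```text
(no output)
```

View pics/c1.png

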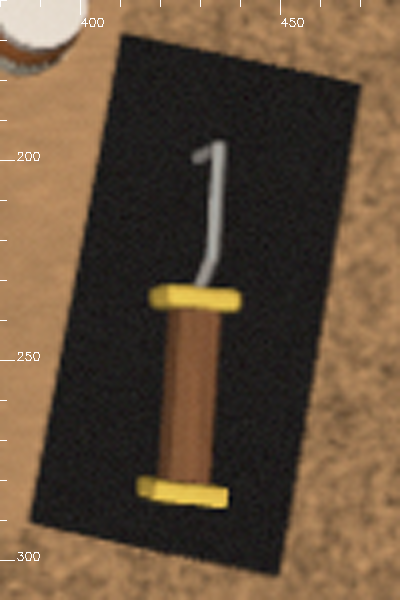

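View pics/c2.png

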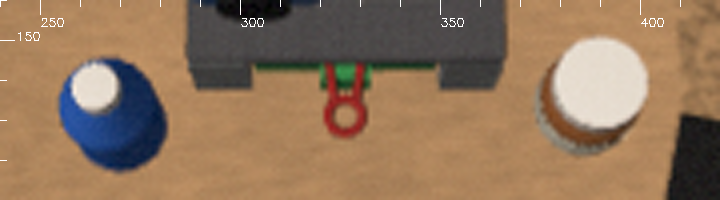

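View pics/c3.png

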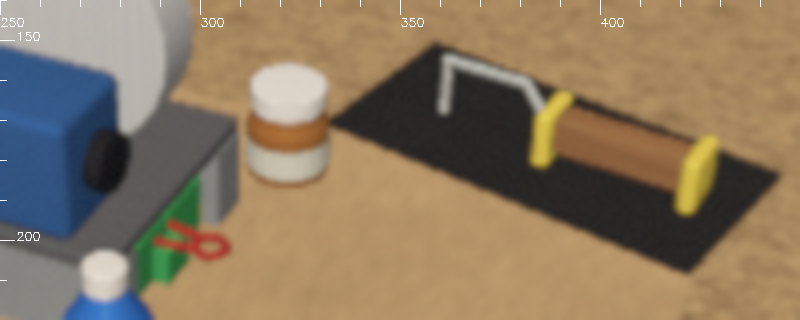

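```bash
python3 - <<'E'
from h import *
np.set_printoptions(precision=4,suppress=True)
t=load('top0'); s=load('side0')
P=lambda d,x,y,z:print(d is t,(x,y),atz(d,x,y,z))
print('elbow');P(t,434.3,196.3,.056);P(s,361.5,154.5,.056)
print('tip');P(t,428.7,199.2,.011);P(s,360.8,167.5,.011)
print('handle top front/rear mid');P(t,429.5,237.5,.042);P(t,427.5,280,.042)
# cap tops: front cap top face corners  back
print('cap rear top corners');P(t,417.5,279.5,.046);P(t,437.2,282.5,.046)
print('front cap top');P(t,419,232.5,.046);P(t,440,233.3,.046)
print('eye');P(t,326.3,168.8,.033);P(s,302.5,201.2,.033)
print('eye d',atd(t,324.5,172.5))
print('tray bars'); P(t,322.8,158,.03);P(t,330.8,158,.03)
print('machine front base corners');P(t,288.5,161.5,0);P(t,366,161.5,0);P(t,286.5,153.5,.072);P(t,366.5,153.5,.072)
print('jar');P(t,390,161,.07);print('bottle');P(t,263.8,161.5,.11)
print('mat corners')
for c in [(410,169),(469.5,181.5),(388,290),(450,303.5)]:P(t,*c,.004)
E
```

```text
elbow
True (434.3, 196.3) [ 0.6236 -0.2875  0.056 ]
False (361.5, 154.5) [ 0.6249 -0.2863  0.056 ]
tip
True (428.7, 199.2) [ 0.6234 -0.2876  0.011 ]
False (360.8, 167.5) [ 0.6243 -0.2869  0.011 ]
handle top front/rear mid
True (429.5, 237.5) [ 0.5315 -0.275   0.042 ]
True (427.5, 280) [ 0.4369 -0.265   0.042 ]
cap rear top corners
True (417.5, 279.5) [ 0.4389 -0.2416  0.046 ]
True (437.2, 282.5) [ 0.4312 -0.2852  0.046 ]
front cap top
True (419, 232.5) [ 0.5432 -0.2507  0.046 ]
True (440, 233.3) [ 0.5403 -0.2982  0.046 ]
eye
True (326.3, 168.8) [ 0.6979 -0.0448  0.033 ]
False (302.5, 201.2) [ 0.698  -0.0396  0.033 ]
eye d [ 0.6894 -0.0404  0.0317]
tray bars
True (322.8, 158) [ 0.725  -0.0372  0.03  ]
True (330.8, 158) [ 0.7245 -0.0561  0.03  ]
machine front base corners
True (288.5, 161.5) [0.7259 0.047  0.    ]
True (366, 161.5) [ 0.7214 -0.143   0.    ]
True (286.5, 153.5) [0.7267 0.0451 0.072 ]
True (366.5, 153.5) [ 0.7224 -0.1358  0.072 ]
jar
True (390, 161) [ 0.7043 -0.1883  0.07  ]
bottle
True (263.8, 161.5) [0.6998 0.0907 0.11  ]
mat corners
True (410, 169) [ 0.6994 -0.2487  0.004 ]
True (469.5, 181.5) [ 0.6654 -0.3918  0.004 ]
True (388, 290) [ 0.4132 -0.1821  0.004 ]
True (450, 303.5) [ 0.3788 -0.325   0.004 ]
```

```bash
cat >> h.py <<'E'
from scipy.spatial.transform import Rotation as R
def go(p,yaw,tilt=0):
    """target TCP p with tool z down, hook yaw (rad): tool x = -hook y"""
    s=readout.state(); q=s['tool_rot']; Rc=R.from_quat([q[1],q[2],q[3],q[0]])
    c,n=np.cos(yaw),np.sin(yaw)
    Rt=R.from_matrix(np.array([[n,-c,0],[-c,-n,0],[0,0,-1.]]))
    print('shift mm',(Rc.inv().apply(np.array(p)-s['ee_pos'])*1000).round(2),'turn',(Rc.inv()*Rt).as_rotvec().round(4),'| t',s['time'],'pos',s['ee_pos'].round(4),'F',s['contact_force'].round(2),'w',s['gripper_width'])
E
python3 - <<'E'
from h import *
go([.5045,-.274,.12],np.radians(-6.5)); go([.5045,-.274,.032],np.radians(-6.5))
E
```

```text
shift mm [-232.81 -334.26  115.61] turn [2.000e-04 9.000e-04 5.653e-01] | t 0.1 pos [ 0.3055 -0.6295  0.2354] F [-0.96  0.26 -0.19] w 0.0909203437153782
shift mm [-232.72 -334.26  203.61] turn [2.000e-04 9.000e-04 5.653e-01] | t 0.1 pos [ 0.3055 -0.6295  0.2354] F [-0.96  0.26 -0.19] w 0.0909203437153782
```

>>> apply_moves(commands=[-232.8, -334.3, 115.6, 0, 0.001, 0.565, 0, -232.8, -334.3, 115.6, 0, 0.001, 0.565, 0, -232.8, -334.3, 115.6, 0, 0.001, 0.565, 0, -232.8, -334.3, 115.6, 0, 0.001, 0.565, 0, -232.8, -334.3, 115.6, 0, 0.001, 0.565, 0, -232.8, -334.3, 115.6, 0, 0.001, 0.565, 0, -232.8, -334.3, 115.6, 0, 0.001, 0.565, 0, -232.8, -334.3, 115.6, 0, 0.001, 0.565, 0, -232.8, -334.3, 115.6, 0, 0.001, 0.565, 0, -232.8, -334.3, 115.6, 0, 0.001, 0.565, 0, -232.8, -334.3, 115.6, 0, 0.001, 0.565, 0, -232.8, -334.3, 115.6, 0, 0.001, 0.565, 0, -232.8, -334.3, 115.6, 0, 0.001, 0.565, 0], grip_force=50)

```text
time: 1.18
ee_pos: [0.5047, -0.2745, 0.1203]
tool_rot: [-0.0, -0.666, 0.746, -0.0]
contact_force: [-0.0, -0.0, 0.4]
gripper_width: 0.0908
```

```bash
python3 - <<'E'
from h import *
go([.5045,-.274,.032],np.radians(-6.5)); d=cap('side','s1'); crop('s1',330,100,470,220,5,'c4')
d=cap('top','t1'); crop('t1',380,180,480,310,4,'c5')
E
```

```text
shift mm [-0.55  0.25 88.31] turn [ 0.     -0.001   0.0013] | t 1.1833 pos [ 0.5047 -0.2745  0.1203] F [-0.03 -0.03  0.4 ] w 0.09075472840752014
```

View pics/c4.png

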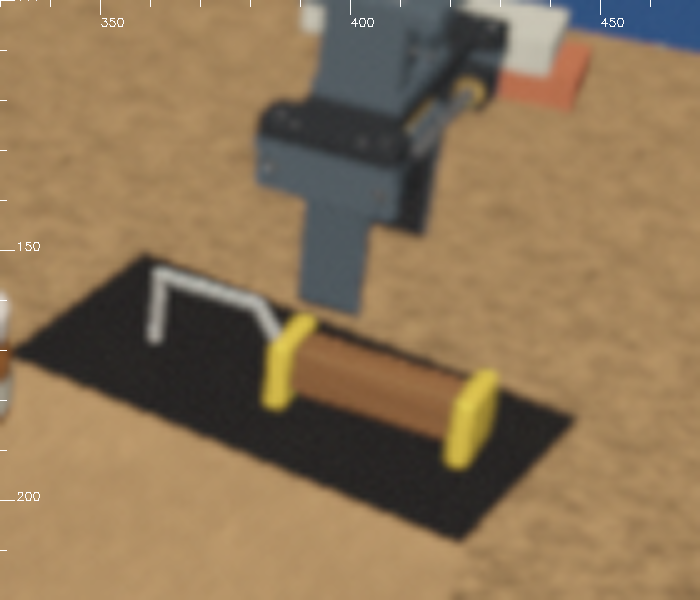

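View pics/c5.png

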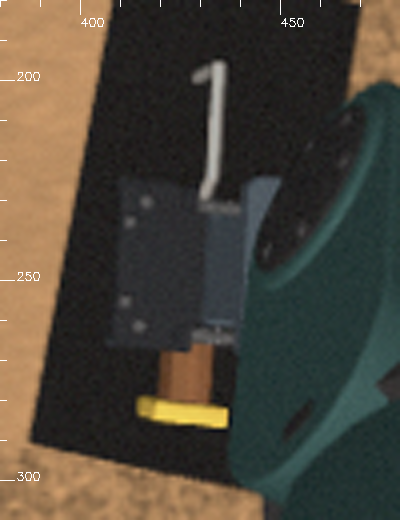

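The gripper stands squarely over the front half of the handle, with the jaws across it, so I'm going down and closing.

>>> apply_moves(commands=[0, 0, 30, 0, 0, 0, 0, 0, 0, 55, 0, 0, 0, 0, 0, 0, 70, 0, 0, 0, 0, 0, 0, 80, 0, 0, 0, 0, 0, 0, 87, 0, 0, 0, 0, 0, 0, 87, 0, 0, 0, 0, 0, 0, 87, 0, 0, 0, 0.5, 0, 0, 87, 0, 0, 0, 0.7, 0, 0, 87, 0, 0, 0, 0.8, 0, 0, 87, 0, 0, 0, 1, 0, 0, 87, 0, 0, 0, 1, 0, 0, 87, 0, 0, 0, 1, 0, 0, 87, 0, 0, 0, 1, 0, 0, 87, 0, 0, 0, 1, 0, 0, 87, 0, 0, 0, 1], grip_force=50)

```text
time: 2.53
ee_pos: [0.5047, -0.2744, 0.0333]
tool_rot: [-0.0, -0.666, 0.746, -0.0]
contact_force: [0.0, 0.1, 0.6]
gripper_width: 0.0342
```

>>> apply_moves(commands=[0, 0, 0, 0, 0, 0, 1, 0, 0, 0, 0, 0, 0, 1, 0, 0, 0, 0, 0, 0, 1, 0, 0, 0, 0, 0, 0, 1, 0, 0, 0, 0, 0, 0, 1])

```text
time: 2.95
ee_pos: [0.5047, -0.2744, 0.0333]
tool_rot: [-0.0, -0.666, 0.746, -0.0]
contact_force: [0.4, 0.4, -0.0]
gripper_width: 0.0234
```

>>> apply_moves(commands=[0, 0, -10, 0, 0, 0, 1, 0, 0, -25, 0, 0, 0, 1, 0, 0, -45, 0, 0, 0, 1, 0, 0, -65, 0, 0, 0, 1, 0, 0, -75, 0, 0, 0, 1, 0, 0, -80, 0, 0, 0, 1, 0, 0, -80, 0, 0, 0, 1])

```text
time: 3.53
ee_pos: [0.5051, -0.2746, 0.1144]
tool_rot: [-0.0, -0.666, 0.746, -0.001]
contact_force: [-0.0, -0.2, -1.6]
gripper_width: 0.0239
```

```bash
python3 - <<'E'
from h import *
d=cap('side','s2'); crop('s2',320,90,460,200,5,'c6')
d=cap('top','t2'); crop('t2',390,160,490,310,4,'c7')
# eye position: target hook tip at eye; before: stand off: tip 0.07 in front
yaw=-.024
go([.5,-.045,.113],yaw)
E
```

```text
shift mm [-227.23   30.22   -0.39] turn [ 0.0004 -0.0007 -0.0892] | t 3.6333 pos [ 0.5044 -0.2742  0.1127] F [ 0.43  0.23 -1.98] w 0.023796925758332664
```

View pics/c6.png

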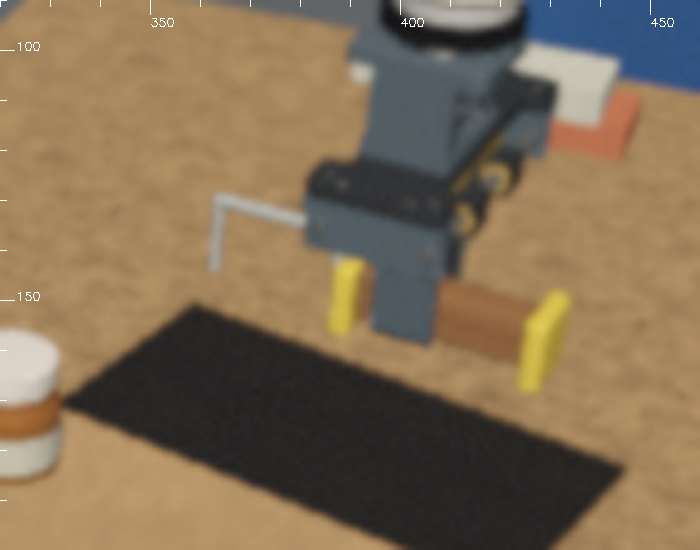

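View pics/c7.png

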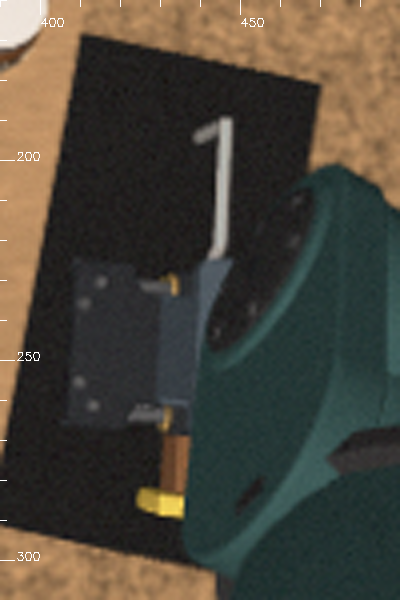

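```bash
python3 - <<'E'
from h import *
np.set_printoptions(precision=4,suppress=True)
t=load('t2');s=load('s2')
def tri(a,b):
    o1,k1=ray(t,*a);o2,k2=ray(s,*b)
    A=np.stack([k1,-k2],1);x=np.linalg.lstsq(A,o2-o1,rcond=None)[0]
    p,q=o1+k1*x[0],o2+k2*x[1];print(p,q,(p+q)/2)
tri((446.25,190.3),(363.6,130.2)); tri((439.7,194.2),(362.5,142.7))
print(atz(t,446.25,190.3,.1354),atz(t,439.7,194.2,.092),atz(s,363.6,130.2,.1354),atz(s,362.5,142.7,.092))
crop('top0',300,140,350,185,12,'c8');crop('side0',280,185,320,215,16,'c9')
E
```

```text
[ 0.6244 -0.289   0.134 ] [ 0.6249 -0.2889  0.134 ] [ 0.6247 -0.289   0.134 ]
[ 0.6224 -0.2876  0.0947] [ 0.6248 -0.287   0.0949] [ 0.6236 -0.2873  0.0948]
[ 0.6242 -0.2886  0.1354] [ 0.6228 -0.2885  0.092 ] [ 0.6242 -0.2865  0.1354] [ 0.6263 -0.2918  0.092 ]
```

View pics/c8.png

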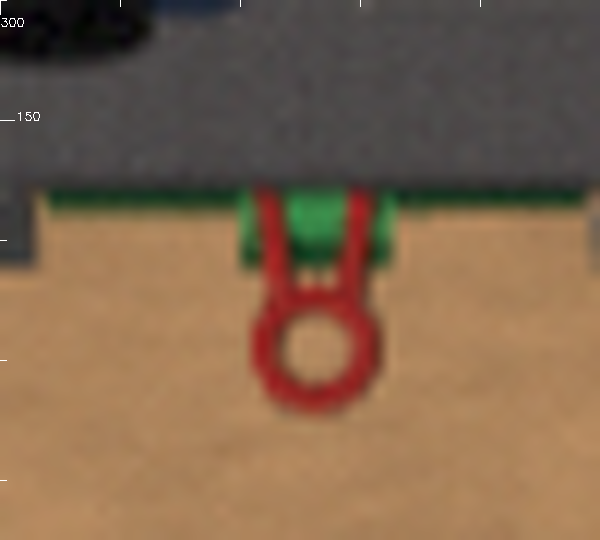

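View pics/c9.png

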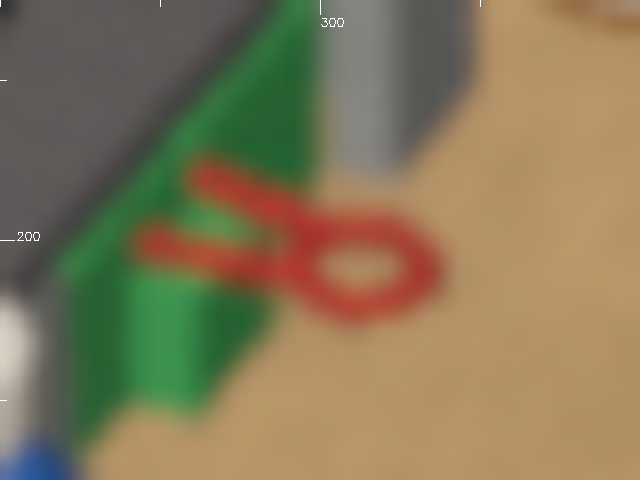

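```bash
python3 - <<'E'
from h import *
np.set_printoptions(precision=4,suppress=True)
a=atz(load('top0'),325.9,168.7,.03);b=atz(load('side0'),302.2,201.3,.03);print(a,b)
o1,k1=ray(load('top0'),325.9,168.7);o2,k2=ray(load('side0'),302.2,201.3)
x=np.linalg.lstsq(np.stack([k1,-k2],1),o2-o1,rcond=None)[0];print(o1+k1*x[0],o2+k2*x[1])
go([.46,-.0415,.113],-.024);
E
```

```text
[ 0.6989 -0.0439  0.03  ] [ 0.7003 -0.0425  0.03  ]
[ 0.6991 -0.0439  0.0289] [ 0.7007 -0.0434  0.0292]
shift mm [-226.19   70.36   -0.38] turn [ 0.0004 -0.0007 -0.0892] | t 3.6333 pos [ 0.5044 -0.2742  0.1127] F [ 0.43  0.23 -1.98] w 0.023796925758332664
```

>>> apply_moves(commands=[-30, 20, -0.4, 0, 0, -0.02, 1, -60, 30, -0.4, 0, 0, -0.04, 1, -95, 30, -0.4, 0, 0, -0.07, 1, -130, 30, -0.4, 0, 0, -0.089, 1, -165, 25, -0.4, 0, 0, -0.089, 1, -195, 15, -0.4, 0, 0, -0.089, 1, -220, 0, -0.4, 0, 0, -0.089, 1, -233, -15, -0.4, 0, 0, -0.089, 1, -240, -35, -0.4, 0, 0, -0.089, 1, -240.5, -45, -0.4, 0, 0, -0.089, 1, -240.5, -48.5, -0.4, 0, 0, -0.089, 1, -240.5, -48.5, -0.4, 0, 0, -0.089, 1])

```text
time: 4.63
ee_pos: [0.5799, -0.0413, 0.1127]
tool_rot: [-0.001, -0.698, 0.716, 0.0]
contact_force: [0.0, 0.4, -1.8]
gripper_width: 0.0239
```

```bash
python3 - <<'E'
from h import *
go([.5795,-.0408,.088],-.024)
d=cap('side','s3'); crop('s3',240,130,380,230,5,'c10')
d=cap('top','t3'); crop('t3',280,110,360,190,7,'c11')
E
```

```text
shift mm [-0.55  0.39 24.69] turn [ 0.001  -0.0009 -0.0004] | t 4.6333 pos [ 0.5799 -0.0413  0.1127] F [ 0.05  0.39 -1.79] w 0.02394334861939152
```

View pics/c10.png

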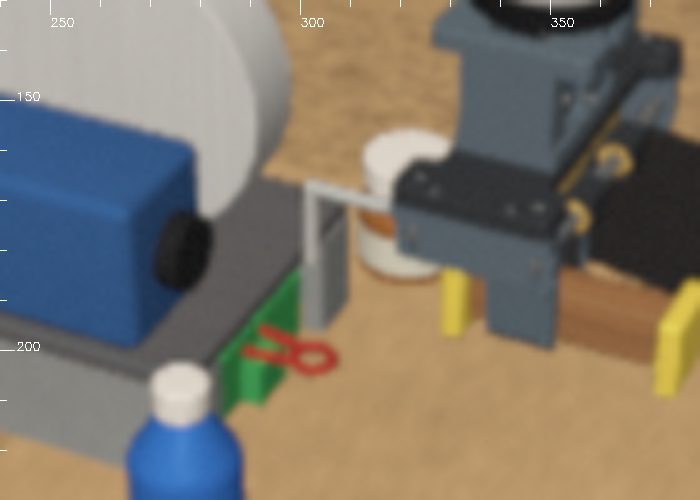

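View pics/c11.png

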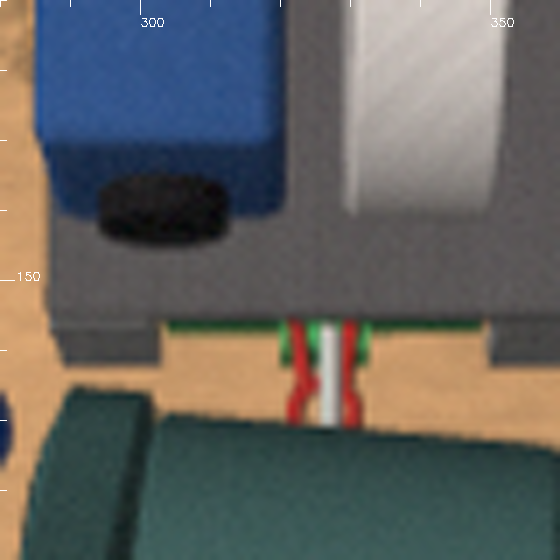

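```bash
python3 - <<'E'
from h import *
np.set_printoptions(precision=4,suppress=True)
t=load('t3');s=load('s3')
e=np.array([.6995,-.0437])
for p in [(*e,.1354),(*e,.0894),(*e,.03)]: print(p,proj(t,p),proj(s,p))
print('rod y',atz(t,326.7,157,.1354))
print('prong side line: elbow',atz(s,302.2,166.5,.1354),'tip',atz(s,301.6,181.5,.0915))
E
```

```text
(np.float64(0.6995), np.float64(-0.0437), 0.1354) [326.2793 157.1892] [302.2003 166.925 ]
(np.float64(0.6995), np.float64(-0.0437), 0.0894) [326.0599 162.4498] [302.4063 182.3014]
(np.float64(0.6995), np.float64(-0.0437), 0.03) [325.8099 168.4365] [302.6611 201.1196]
rod y [ 0.6999 -0.0446  0.1354]
prong side line: elbow [ 0.7003 -0.0454  0.1354] tip [ 0.7015 -0.0433  0.0915]
```

>>> apply_moves(commands=[-0.6, 0.5, 15, 0.001, -0.001, 0, 1, -0.6, 0.5, 30, 0.001, -0.001, 0, 1, -0.6, 0.5, 40, 0.001, -0.001, 0, 1, -0.6, 0.5, 47, 0.001, -0.001, 0, 1, -0.6, 0.5, 50, 0.001, -0.001, 0, 1, -0.6, 0.5, 50, 0.001, -0.001, 0, 1])

```text
time: 5.23
ee_pos: [0.5791, -0.0405, 0.063]
tool_rot: [0.0, -0.698, 0.716, -0.0]
contact_force: [0.3, 0.5, -1.4]
gripper_width: 0.0235
```

```bash
python3 - <<'E'
from h import *
go([.5795,-.0408,.0355],-.024)
d=cap('side','s4'); crop('s4',280,165,330,215,12,'c12')
E
```

```text
shift mm [ 0.3  -0.41 27.52] turn [-0.0001  0.0001 -0.0004] | t 5.2333 pos [ 0.5791 -0.0405  0.063 ] F [ 0.26  0.48 -1.44] w 0.02349884340786483
```

View pics/c12.png

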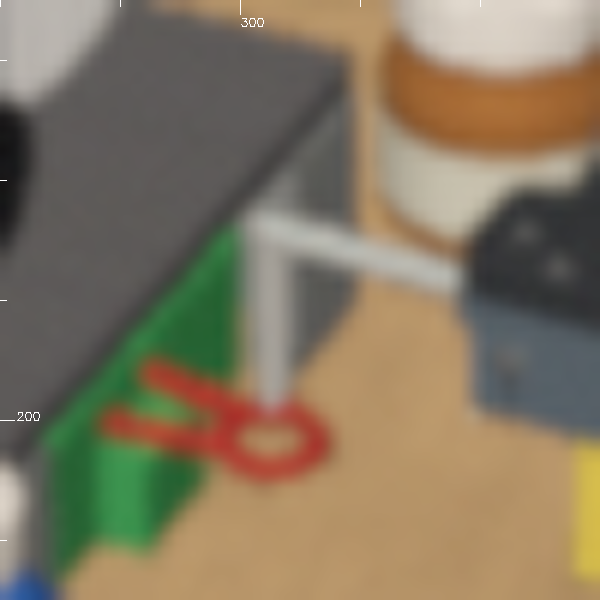

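The prong hangs above the ring centre at about (302.5,200), so I'm lowering it gently.

>>> apply_moves(commands=[0.2, -0.2, 3, 0, 0, 0, 1, 0.2, -0.2, 6, 0, 0, 0, 1, 0.2, -0.2, 9, 0, 0, 0, 1, 0.2, -0.2, 11, 0, 0, 0, 1, 0.2, -0.2, 11, 0, 0, 0, 1])

```text
time: 5.7
ee_pos: [0.5796, -0.0405, 0.0521]
tool_rot: [0.0, -0.699, 0.716, -0.0]
contact_force: [-0.1, -0.1, -2.6]
gripper_width: 0.0237
```

>>> apply_moves(commands=[0, 0, 4, 0, 0, 0, 1, 0, 0, 8, 0, 0, 0, 1, 0, 0, 12, 0, 0, 0, 1, 0, 0, 15, 0, 0, 0, 1, 0, 0, 16, 0, 0, 0, 1, 0, 0, 16, 0, 0, 0, 1])

```text
time: 6.2
ee_pos: [0.5796, -0.0405, 0.0361]
tool_rot: [0.0, -0.698, 0.716, -0.0]
contact_force: [0.1, -0.4, -2.3]
gripper_width: 0.0234
```

```bash
python3 - <<'E'
from h import *
d=cap('side','s5'); crop('s5',280,165,330,215,12,'c13'); go([.5795,-.0408,.0355],-.024)
E
```

```text
shift mm [0.25 0.27 0.85] turn [-0.0009  0.     -0.0002] | t 6.25 pos [ 0.5798 -0.0406  0.0364] F [ 0.45 -1.49 -1.62] w 0.02365666723221707
```

View pics/c13.png

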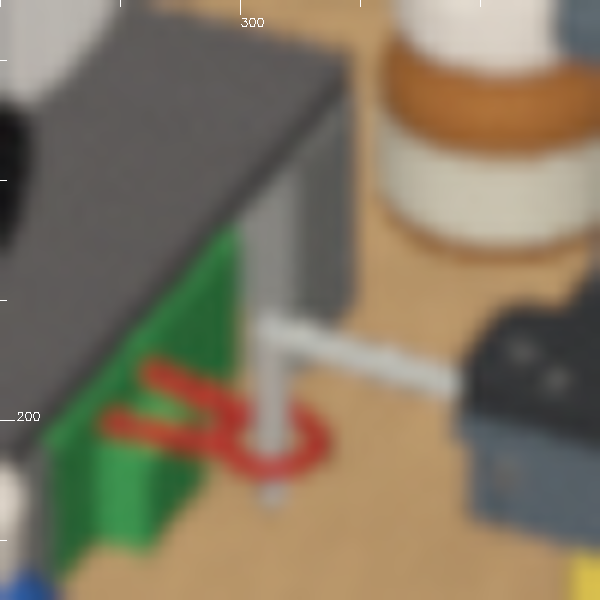

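Prong is in the eye: its end shows below the ring at (302.5,206). Now a slow draw along the tool's +y.

>>> apply_moves(commands=[0, 1, 0, 0, 0, 0, 1, 0, 2, 0, 0, 0, 0, 1, 0, 3, 0, 0, 0, 0, 1, 0, 4, 0, 0, 0, 0, 1, 0, 5, 0, 0, 0, 0, 1, 0, 6, 0, 0, 0, 0, 1, 0, 7.5, 0, 0, 0, 0, 1, 0, 9, 0, 0, 0, 0, 1, 0, 11, 0, 0, 0, 0, 1, 0, 13, 0, 0, 0, 0, 1, 0, 15, 0, 0, 0, 0, 1, 0, 17, 0, 0, 0, 0, 1, 0, 19, 0, 0, 0, 0, 1, 0, 21, 0, 0, 0, 0, 1, 0, 23, 0, 0, 0, 0, 1, 0, 25, 0, 0, 0, 0, 1])

```text
time: 7.58
ee_pos: [0.5548, -0.04, 0.0366]
tool_rot: [0.001, -0.698, 0.716, -0.001]
contact_force: [2.9, -0.1, -1.1]
gripper_width: 0.0239
```

```bash
python3 - <<'E'
from h import *
d=cap('side','s6'); crop('s6',250,150,400,250,5,'c14'); go([.5795,-.0408,.0355],-.024)
E
```

```text
shift mm [  0.24 -25.19   1.  ] turn [-0.001   0.0001 -0.0003] | t 7.6333 pos [ 0.5543 -0.04    0.0365] F [ 2.8  -0.43 -0.58] w 0.023452027592042724
```

View pics/c14.png

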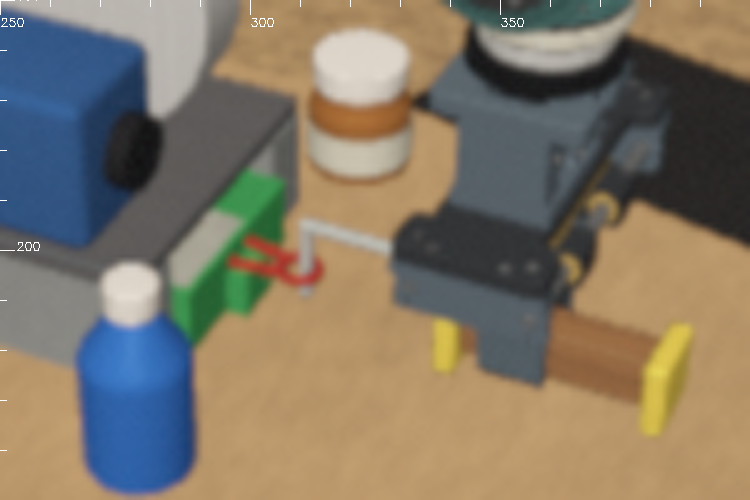

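>>> apply_moves(commands=[0, 1, 0, 0, 0, 0, 1, 0, 3, 0, 0, 0, 0, 1, 0, 5, 0, 0, 0, 0, 1, 0, 7, 0, 0, 0, 0, 1, 0, 9, 0, 0, 0, 0, 1, 0, 11, 0, 0, 0, 0, 1, 0, 13, 0, 0, 0, 0, 1, 0, 15, 0, 0, 0, 0, 1, 0, 17, 0, 0, 0, 0, 1, 0, 19, 0, 0, 0, 0, 1, 0, 21, 0, 0, 0, 0, 1, 0, 23, 0, 0, 0, 0, 1, 0, 25, 0, 0, 0, 0, 1, 0, 27, 0, 0, 0, 0, 1, 0, 29, 0, 0, 0, 0, 1, 0, 31, 0, 0, 0, 0, 1, 0, 33, 0, 0, 0, 0, 1, 0, 34, 0, 0, 0, 0, 1])

```text
time: 9.13
ee_pos: [0.5206, -0.0391, 0.0365]
tool_rot: [0.0, -0.699, 0.716, -0.0]
contact_force: [3.7, -0.2, -1.0]
gripper_width: 0.0236
```

>>> apply_moves(commands=[0, 1, 0, 0, 0, 0, 1, 0, 2, 0, 0, 0, 0, 1, 0, 3, 0, 0, 0, 0, 1, 0, 4, 0, 0, 0, 0, 1, 0, 5, 0, 0, 0, 0, 1, 0, 6, 0, 0, 0, 0, 1])

```text
time: 9.63
ee_pos: [0.5148, -0.039, 0.0364]
tool_rot: [0.0, -0.699, 0.716, -0.0]
contact_force: [3.9, 0.1, -1.4]
gripper_width: 0.0238
```

>>> apply_moves(commands=[0, 1, 0, 0, 0, 0, 1, 0, 2, 0, 0, 0, 0, 1, 0, 3, 0, 0, 0, 0, 1, 0, 4, 0, 0, 0, 0, 1])

```text
time: 9.97
ee_pos: [0.5108, -0.0389, 0.0364]
tool_rot: [0.0, -0.698, 0.716, -0.0]
contact_force: [4.0, -1.0, -1.4]
gripper_width: 0.024
```

>>> apply_moves(commands=[0, 1, 0, 0, 0, 0, 1, 0, 2, 0, 0, 0, 0, 1, 0, 3, 0, 0, 0, 0, 1, 0, 4, 0, 0, 0, 0, 1])

```text
time: 10.3
ee_pos: [0.5068, -0.0388, 0.0364]
tool_rot: [0.0, -0.698, 0.716, -0.0]
contact_force: [2.8, -0.5, -1.4]
gripper_width: 0.024
```

>>> apply_moves(commands=[0, 1, 0, 0, 0, 0, 1, 0, 2, 0, 0, 0, 0, 1, 0, 3, 0, 0, 0, 0, 1, 0, 4, 0, 0, 0, 0, 1])

```text
time: 10.63
ee_pos: [0.5028, -0.0387, 0.0364]
tool_rot: [0.0, -0.698, 0.716, -0.0]
contact_force: [2.3, -0.4, -0.8]
gripper_width: 0.0236
```

>>> apply_moves(commands=[0, 1, 0, 0, 0, 0, 1, 0, 2, 0, 0, 0, 0, 1, 0, 3, 0, 0, 0, 0, 1, 0, 4, 0, 0, 0, 0, 1])

```text
time: 10.97
ee_pos: [0.4988, -0.0386, 0.0364]
tool_rot: [0.0, -0.699, 0.716, -0.0]
contact_force: [2.6, 0.2, -0.7]
gripper_width: 0.0236
```

>>> apply_moves(commands=[0, 1, 0, 0, 0, 0, 1, 0, 2, 0, 0, 0, 0, 1, 0, 3, 0, 0, 0, 0, 1, 0, 4, 0, 0, 0, 0, 1])

```text
time: 11.3
ee_pos: [0.4948, -0.0385, 0.0364]
tool_rot: [0.0, -0.698, 0.716, -0.0]
contact_force: [2.8, 0.2, -1.5]
gripper_width: 0.0238
```

>>> apply_moves(commands=[0, 1, 0, 0, 0, 0, 1, 0, 2, 0, 0, 0, 0, 1, 0, 3, 0, 0, 0, 0, 1, 0, 4, 0, 0, 0, 0, 1])

```text
time: 11.63
ee_pos: [0.4908, -0.0384, 0.0364]
tool_rot: [0.0, -0.699, 0.716, -0.0]
contact_force: [3.7, -1.2, -1.4]
gripper_width: 0.0232
```

>>> apply_moves(commands=[0, 1, 0, 0, 0, 0, 1, 0, 2, 0, 0, 0, 0, 1, 0, 3, 0, 0, 0, 0, 1, 0, 4, 0, 0, 0, 0, 1])

```text
time: 11.97
ee_pos: [0.4868, -0.0383, 0.0364]
tool_rot: [0.0, -0.698, 0.716, -0.0]
contact_force: [2.5, 0.0, -1.3]
gripper_width: 0.0239
```

>>> apply_moves(commands=[0, 1, 0, 0, 0, 0, 1, 0, 2, 0, 0, 0, 0, 1, 0, 3, 0, 0, 0, 0, 1, 0, 4, 0, 0, 0, 0, 1])

```text
time: 12.3
ee_pos: [0.4828, -0.0382, 0.0364]
tool_rot: [0.0, -0.698, 0.716, -0.0]
contact_force: [3.8, 0.5, -1.3]
gripper_width: 0.0238
```

```bash
python3 - <<'E'
from h import *
d=cap('side','s7'); crop('s7',250,150,410,260,5,'c15'); go([.5795,-.0408,.0355],-.024)
E
```

```text
shift mm [  0.25 -96.97   0.97] turn [-0.001   0.     -0.0002] | t 12.35 pos [ 0.4826 -0.0382  0.0364] F [ 2.56 -0.44 -0.6 ] w 0.023705155564372197
```

View pics/c15.png

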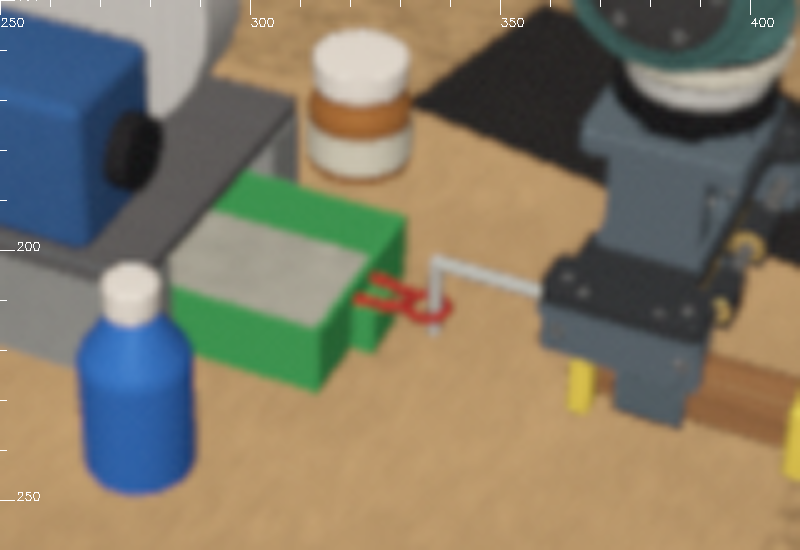

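The tray is following the hook straight and flat, and the eye is now at (334,212). No stop felt yet.

>>> apply_moves(commands=[0, 1, 0, 0, 0, 0, 1, 0, 2, 0, 0, 0, 0, 1, 0, 3, 0, 0, 0, 0, 1, 0, 4, 0, 0, 0, 0, 1])

```text
time: 12.68
ee_pos: [0.4787, -0.0381, 0.0364]
tool_rot: [0.0, -0.698, 0.716, -0.0]
contact_force: [3.0, -0.8, -1.5]
gripper_width: 0.0233
```

>>> apply_moves(commands=[0, 1, 0, 0, 0, 0, 1, 0, 2, 0, 0, 0, 0, 1, 0, 3, 0, 0, 0, 0, 1, 0, 4, 0, 0, 0, 0, 1])

```text
time: 13.02
ee_pos: [0.4748, -0.038, 0.0364]
tool_rot: [0.0, -0.698, 0.716, -0.0]
contact_force: [3.0, 0.1, -1.6]
gripper_width: 0.0236
```

>>> apply_moves(commands=[0, 1, 0, 0, 0, 0, 1, 0, 2, 0, 0, 0, 0, 1, 0, 3, 0, 0, 0, 0, 1, 0, 4, 0, 0, 0, 0, 1])

```text
time: 13.35
ee_pos: [0.4707, -0.0379, 0.0364]
tool_rot: [0.0, -0.699, 0.716, -0.0]
contact_force: [3.5, 0.1, -1.2]
gripper_width: 0.0236
```

>>> apply_moves(commands=[0, 1, 0, 0, 0, 0, 1, 0, 2, 0, 0, 0, 0, 1, 0, 3, 0, 0, 0, 0, 1, 0, 4, 0, 0, 0, 0, 1])

```text
time: 13.68
ee_pos: [0.4672, -0.0379, 0.0365]
tool_rot: [0.001, -0.698, 0.716, -0.001]
contact_force: [7.2, -1.1, -3.0]
gripper_width: 0.0237
```

>>> apply_moves(commands=[0, 0.7, 0, 0, 0, 0, 1, 0, 1.4, 0, 0, 0, 0, 1, 0, 2, 0, 0, 0, 0, 1, 0, 2, 0, 0, 0, 0, 1])

```text
time: 14.02
ee_pos: [0.4656, -0.0379, 0.0366]
tool_rot: [0.001, -0.698, 0.716, -0.001]
contact_force: [7.7, -0.4, -5.2]
gripper_width: 0.0239
```

>>> apply_moves(commands=[0, 0.7, 0, 0, 0, 0, 1, 0, 1.4, 0, 0, 0, 0, 1, 0, 2, 0, 0, 0, 0, 1, 0, 2, 0, 0, 0, 0, 1, 0, 2, 0, 0, 0, 0, 1, 0, 2, 0, 0, 0, 0, 1])

```text
time: 14.52
ee_pos: [0.4642, -0.0379, 0.0367]
tool_rot: [0.001, -0.698, 0.716, -0.001]
contact_force: [10.4, -1.0, -4.5]
gripper_width: 0.0235
```

>>> apply_moves(commands=[0, 0.7, 0, 0, 0, 0, 1, 0, 1.4, 0, 0, 0, 0, 1, 0, 1.5, 0, 0, 0, 0, 1, 0, 1.5, 0, 0, 0, 0, 1, 0, 1.5, 0, 0, 0, 0, 1, 0, 1.5, 0, 0, 0, 0, 1])

```text
time: 15.02
ee_pos: [0.4633, -0.0379, 0.0369]
tool_rot: [0.002, -0.698, 0.716, -0.002]
contact_force: [12.5, -0.3, -6.0]
gripper_width: 0.0236
```

```bash
python3 - <<'E'
from h import *
d=cap('side','s8'); crop('s8',270,160,400,260,6,'c16'); go([.5795,-.0408,.0355],-.024)
d=cap('side','s8b'); go([.5795,-.0408,.0355],-.024)
E
```

```text
shift mm [ 8.0000e-02 -1.1626e+02  1.9800e+00] turn [-0.005  -0.0003 -0.0002] | t 15.0667 pos [ 0.4633 -0.0379  0.0369] F [13.48 -0.16 -6.55] w 0.02362632349008985
shift mm [ 8.0000e-02 -1.1626e+02  1.9600e+00] turn [-0.0049 -0.0003 -0.0003] | t 15.1167 pos [ 0.4633 -0.0379  0.0369] F [11.98  0.14 -4.54] w 0.024096084329675357
```

View pics/c16.png

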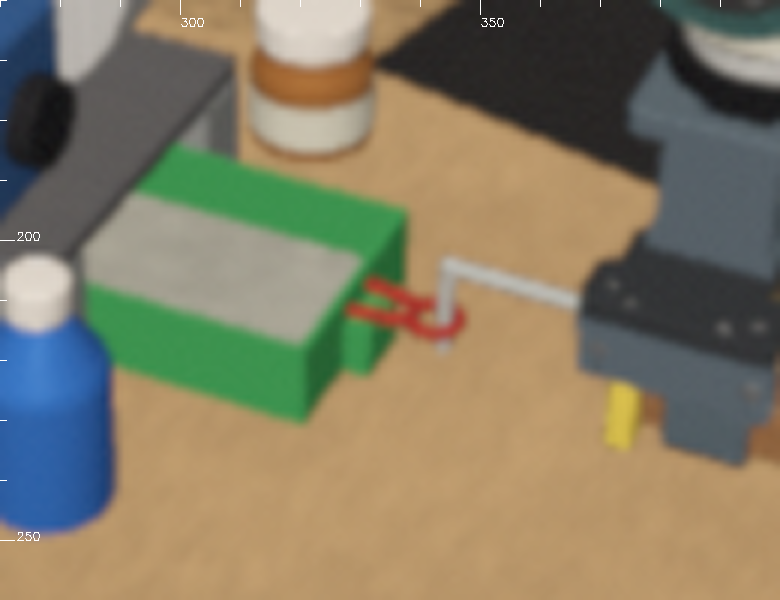

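>>> apply_moves(commands=[0, -0.7, 0, 0, 0, 0, 1, 0, -1.4, 0, 0, 0, 0, 1, 0, -2.1, 0, 0, 0, 0, 1, 0, -2.8, 0, 0, 0, 0, 1, 0, -3.5, 0, 0, 0, 0, 1, 0, -4.2, 0, 0, 0, 0, 1, 0, -5, 0, 0, 0, 0, 1, 0, -5, 0, 0, 0, 0, 1])

```text
time: 15.78
ee_pos: [0.4665, -0.0378, 0.0364]
tool_rot: [0.0, -0.698, 0.716, -0.0]
contact_force: [3.7, -1.0, -1.6]
gripper_width: 0.024
```

>>> apply_moves(commands=[0, -0.6, 0, 0, 0, 0, 1, 0, -1.2, 0, 0, 0, 0, 1, 0, -1.8, 0, 0, 0, 0, 1, 0, -2.4, 0, 0, 0, 0, 1, 0, -2.4, 0, 0, 0, 0, 1])

```text
time: 16.2
ee_pos: [0.4684, -0.0378, 0.0362]
tool_rot: [0.0, -0.699, 0.716, -0.0]
contact_force: [-0.3, -1.0, -2.2]
gripper_width: 0.0237
```

```bash
python3 - <<'E'
from h import *
d=cap('side','s9'); crop('s9',320,190,360,225,16,'c17'); go([.5795,-.0408,.0355],-.024)
E
```

```text
shift mm [   0.3  -111.24    0.72] turn [-0.0002  0.0001 -0.0002] | t 16.25 pos [ 0.4683 -0.0378  0.0362] F [ 0.4  -0.95 -2.07] w 0.02373711108158956
```

View pics/c17.png

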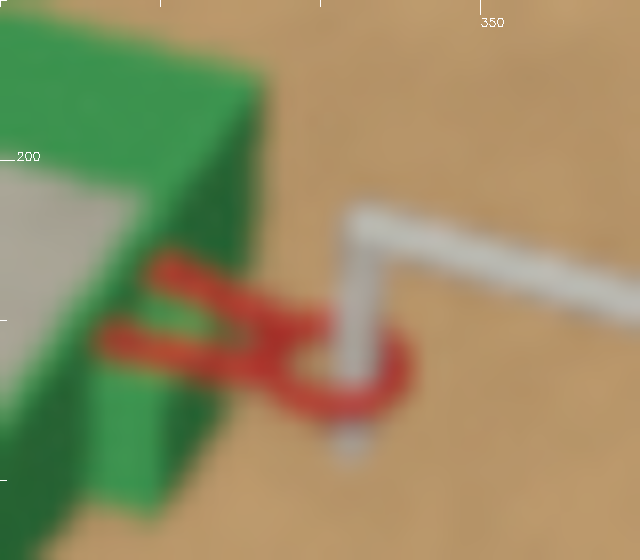

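The prong is free of load, and it shows about 2 mm nearer the robot than the ring centre. I'll centre it, then lift straight out.

>>> apply_moves(commands=[0, -0.7, 0, 0, 0, 0, 1, 0, -1.4, 0, 0, 0, 0, 1, 0, -2, 0, 0, 0, 0, 1, 0, -2, 0, 0, 0, 0, 1])

```text
time: 16.58
ee_pos: [0.4708, -0.0379, 0.0364]
tool_rot: [0.0, -0.698, 0.716, -0.0]
contact_force: [0.8, -0.5, -1.0]
gripper_width: 0.0235
```

>>> apply_moves(commands=[0, 0, -2, 0, 0, 0, 1, 0, 0, -4, 0, 0, 0, 1, 0, 0, -7, 0, 0, 0, 1, 0, 0, -10, 0, 0, 0, 1])

```text
time: 16.92
ee_pos: [0.4708, -0.0379, 0.0467]
tool_rot: [0.0, -0.699, 0.716, -0.0]
contact_force: [0.5, 0.1, -2.2]
gripper_width: 0.0238
```

>>> apply_moves(commands=[0, 0, -3, 0, 0, 0, 1, 0, 0, -7, 0, 0, 0, 1, 0, 0, -12, 0, 0, 0, 1, 0, 0, -20, 0, 0, 0, 1, 0, 0, -32, 0, 0, 0, 1, 0, 0, -48, 0, 0, 0, 1, 0, 0, -60, 0, 0, 0, 1, 0, 0, -66, 0, 0, 0, 1, 0, 0, -66, 0, 0, 0, 1])

```text
time: 17.67
ee_pos: [0.4715, -0.038, 0.1139]
tool_rot: [0.001, -0.698, 0.716, -0.001]
contact_force: [0.0, -0.4, -1.3]
gripper_width: 0.0239
```

```bash
python3 - <<'E'
from h import *
np.set_printoptions(precision=4,suppress=True)
d=cap('side','s10'); crop('s10',270,140,420,260,5,'c18')
go([.5045,-.274,.113],np.radians(-6.5))
E
```

```text
shift mm [235.18 -39.19   0.13] turn [-0.0026 -0.      0.0893] | t 17.7167 pos [ 0.471  -0.0379  0.113 ] F [ 0.63 -0.37 -1.45] w 0.023629493345844174
```

View pics/c18.png

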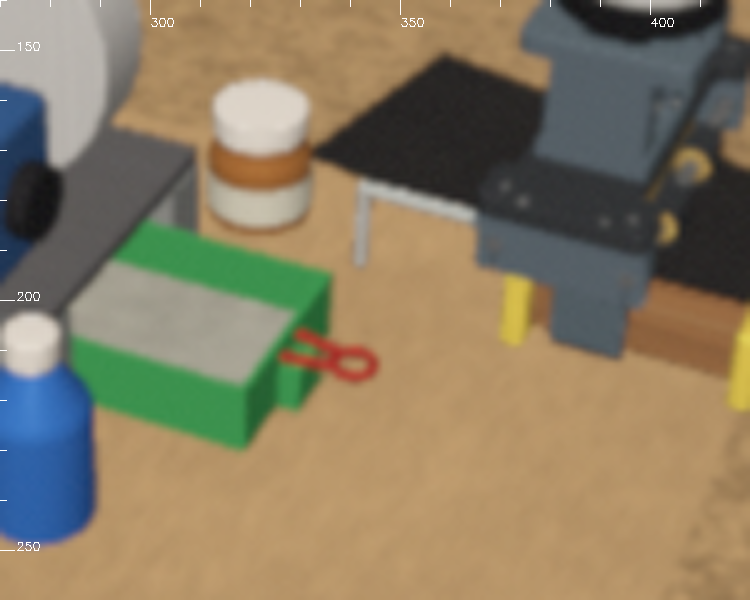

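The hook is clear above the eye (eye at (341,212), prong at (342,190)) and the tray is still out. I'm carrying it back to where it lay on the mat.

>>> apply_moves(commands=[20, -1, 0, 0, 0, 0.01, 1, 45, -4, 0, 0, 0, 0.02, 1, 75, -10, 0, 0, 0, 0.04, 1, 110, -16, 0, 0, 0, 0.06, 1, 145, -22, 0, 0, 0, 0.075, 1, 180, -29, 0, 0, 0, 0.089, 1, 208, -34, 0, 0, 0, 0.089, 1, 226, -38, 0, 0, 0, 0.089, 1, 235, -39.2, 0, 0, 0, 0.089, 1, 235, -39.2, 0, 0, 0, 0.089, 1])

```text
time: 18.55
ee_pos: [0.5041, -0.2746, 0.1118]
tool_rot: [0.0, -0.666, 0.746, -0.0]
contact_force: [0.2, 0.7, -2.0]
gripper_width: 0.0237
```

>>> apply_moves(commands=[0, 0, 10, 0, 0, 0, 1, 0, 0, 25, 0, 0, 0, 1, 0, 0, 42, 0, 0, 0, 1, 0, 0, 56, 0, 0, 0, 1, 0, 0, 66, 0, 0, 0, 1, 0, 0, 72, 0, 0, 0, 1, 0, 0, 74, 0, 0, 0, 1, 0, 0, 74, 0, 0, 0, 1])

```text
time: 19.22
ee_pos: [0.5042, -0.2735, 0.0381]
tool_rot: [0.0, -0.666, 0.746, -0.0]
contact_force: [-0.3, 0.6, -2.0]
gripper_width: 0.0236
```

```bash
python3 - <<'E'
from h import *
d=cap('side','s11'); crop('s11',320,120,460,220,5,'c19')
go([.5045,-.274,.0333],np.radians(-6.5))
E
```

```text
shift mm [ 0.25 -0.03  5.31] turn [-0.0014  0.0001  0.0004] | t 19.2667 pos [ 0.5045 -0.2737  0.0386] F [ 0.32 -1.74 -2.42] w 0.023841113488636666
```

View pics/c19.png

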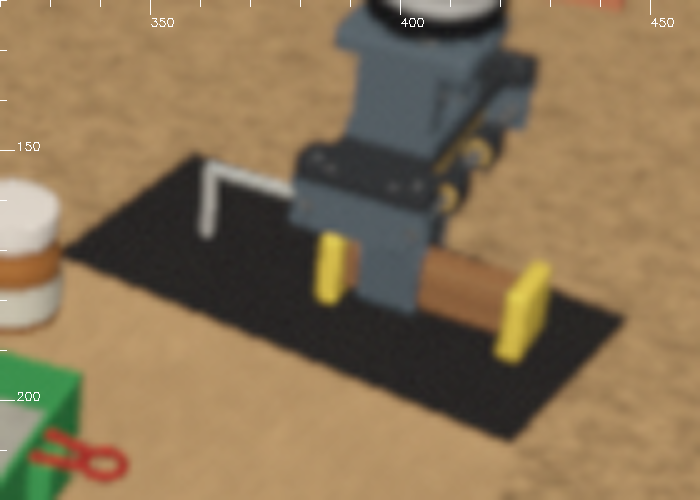

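>>> apply_moves(commands=[0, 0, 1, 0, 0, 0, 1, 0, 0, 2, 0, 0, 0, 1, 0, 0, 3, 0, 0, 0, 1, 0, 0, 4, 0, 0, 0, 1, 0, 0, 4.5, 0, 0, 0, 1, 0, 0, 4.5, 0, 0, 0, 1])

```text
time: 19.77
ee_pos: [0.5042, -0.2738, 0.0339]
tool_rot: [0.0, -0.666, 0.746, -0.0]
contact_force: [0.3, 0.9, -2.2]
gripper_width: 0.0238
```

>>> apply_moves(commands=[0, 0, 0.3, 0, 0, 0, 1, 0, 0, 0.6, 0, 0, 0, 1, 0, 0, 0.9, 0, 0, 0, 1, 0, 0, 0.9, 0, 0, 0, 1])

```text
time: 20.1
ee_pos: [0.5043, -0.2738, 0.0333]
tool_rot: [0.0, -0.666, 0.746, -0.0]
contact_force: [-2.0, 1.2, 4.6]
gripper_width: 0.0237
```

The force has risen by about 6 N, so the hook rests on the mat. I'll release and rise.

>>> apply_moves(commands=[0, 0, 0, 0, 0, 0, 0.7, 0, 0, 0, 0, 0, 0, 0.6, 0, 0, 0, 0, 0, 0, 0.4, 0, 0, 0, 0, 0, 0, 0.2, 0, 0, 0, 0, 0, 0, 0, 0, 0, 0, 0, 0, 0, 0, 0, 0, 0, 0, 0, 0, 0, 0, 0, 0, 0, 0, 0, 0, 0, 0, 0, 0, 0, 0, 0, 0, 0, 0, 0, 0, 0, 0], grip_force=20)

```text
time: 20.93
ee_pos: [0.5043, -0.2738, 0.033]
tool_rot: [0.0, -0.666, 0.746, -0.0]
contact_force: [-0.1, 0.3, 0.4]
gripper_width: 0.0844
```

>>> apply_moves(commands=[0, 0, -10, 0, 0, 0, 0, 0, 0, -30, 0, 0, 0, 0, 0, 0, -55, 0, 0, 0, 0, 0, 0, -85, 0, 0, 0, 0, 0, 0, -120, 0, 0, 0, 0, 0, 0, -150, 0, 0, 0, 0, 0, 0, -165, 0, 0, 0, 0, 0, 0, -165, 0, 0, 0, 0])

```text
time: 21.6
ee_pos: [0.5057, -0.2747, 0.2026]
tool_rot: [0.001, -0.666, 0.746, -0.003]
contact_force: [0.1, -0.9, 0.2]
gripper_width: 0.0908
```

```bash
python3 - <<'E'
from h import *
np.set_printoptions(precision=4,suppress=True)
d=cap('side','s12'); t=cap('top','t12')
go([.5045,-.274,.2],np.radians(-6.5))
E
```

```text
shift mm [ 0.15 -0.4  -1.24] turn [-0.0024 -0.0004  0.0003] | t 21.7 pos [ 0.5041 -0.2738  0.1988] F [-0.28  0.26  0.08] w 0.09149328237905853
```

View pics/s12.png

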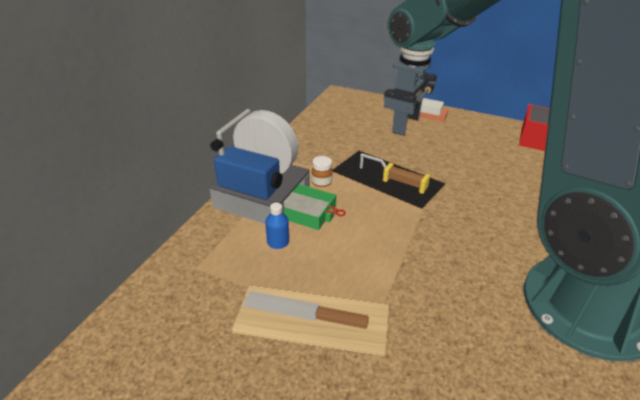

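View pics/t12.png

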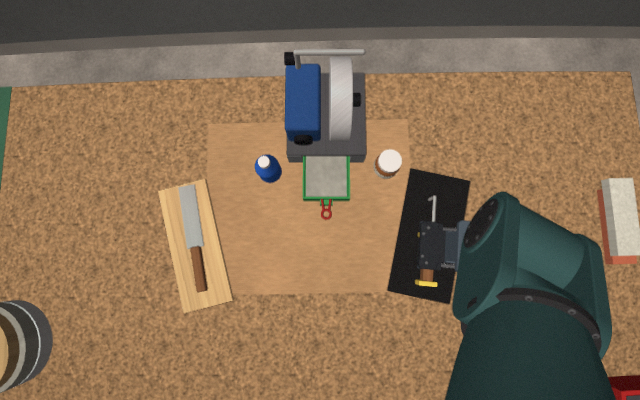

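```bash
python3 - <<'E'
from h import *
np.set_printoptions(precision=4,suppress=True)
t=load('t12');s=load('s12');print(atz(t,326,213,.03)); crop('t12',300,190,350,225,12,'c20')
for n in ('s8','s10','s12'):
    im=cv2.imread(f'pics/{n}.png').astype(int); m=(im[...,2]>130)&(im[...,1]<90)&(im[...,0]<90); m[:190]=0;m[230:]=0;m[:,:325]=0;m[:,360:]=0
    ys,xs=np.nonzero(m); print(n,xs.max(),len(xs), xs.mean(),ys.mean())
a=cv2.imread('pics/side0.png').astype(int);b=cv2.imread('pics/s12.png').astype(int);D=abs(a-b).sum(2)
for nm,(x0,y0,x1,y1) in dict(bottle=(262,203,290,250),jar=(308,155,334,188),knife=(235,285,390,350),hook=(355,150,435,195)).items(): print(nm,D[y0:y1,x0:x1].max(),D[y0:y1,x0:x1].mean())
E
```

```text
[ 0.5938 -0.0417  0.03  ]
s8 346 60 336.85 211.51666666666668
s10 344 70 335.75714285714287 210.9857142857143
s12 344 69 335.8550724637681 211.05797101449275
bottle 270 15.298632218844984
jar 81 6.927738927738928
knife 13 6.503622828784119
hook 81 7.2325
```

View pics/c20.png

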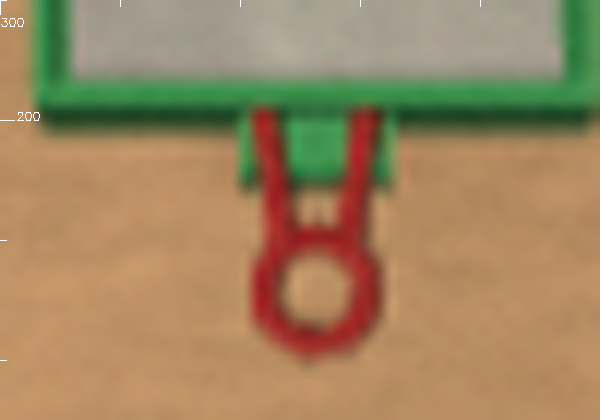

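```bash
python3 - <<'E'
from h import *
s=readout.state(); print(s['time'],abs(s['dq']).max()); print(ticket.hand_in())
E
```

```text
21.7 0.03294866240312778
the job is handed in; nothing more can be done
None
```

I hooked the tray's eye, drew the tray out slowly to its hidden stop, unhooked, and laid the hook back where it started on the mat. I handed the job in at 21.7 s; the interface gave no verdict.

- **Stop:** the tray met the stop after about 107 mm of travel. The wrist read 12–13 N at full press against about 3 N of drag, so roughly 9–10 N on the stop. That is inferred from the wrist reading, not measured at the stop.
- **After unhooking:** the tray sprang back about 2 mm (about 1 pixel in the side camera) when the pull was relaxed. It did not visibly move again during the lift-out or return. The eye was last seen at about x = 0.592 m.
- **Hook:** laid down with about 6 N of contact and released. The before and after side pictures show it in the same place.
- **Other objects:** the jar and knife show no change between the before and after pictures. The bottle's comparison area did differ (peak 270, against at most 81 elsewhere). I put that down to the drawn-out tray showing behind it. The bottle sits at the same pixels in the top view, but I checked that only by eye.
- **Arm at hand-in:** still settling slightly, with joint speed about 0.03 rad/s. It was open and well clear, about 0.2 m above the bench.

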